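# Shut up the slide cabinet and the lens case

## Robot

A 7-joint arm with a two-finger parallel gripper is mounted at the origin on the work surface. World frame = base frame: x ahead of the robot, y to its left, z up, the work surface at z = 0. Lengths are in m, angles in rad, forces in N, time in s.
With the tool pointing down it reaches from about 0.4 to 0.85 m from the base axis. Payload 10.4 kg.
Tool frame: the origin (TCP) lies midway between the tips of the shut fingers; the grasp point (between the pads) lies 19 mm behind it; z points along the fingers, y is the direction in which the jaws open and shut (so a half turn about z gives the same grasp; the last joint's range is limited). The gripper opens to 87 mm and grips with 3 to 60 N. Pads are 19 mm wide; open, the fingers measure 117 mm over their backs; the gripper's body (75 mm by 190 mm) begins 51 mm behind the grasp point.
Start: joints at [-1.131, 0.332, -0.065, 1.46, 0.022, 1.35, -0.088], TCP at [0.279, 0.559, 0.223] pointing down, gripper open.
Joint ranges: [-2.6, 2.6], [-0.5, 2.12], [-1.47, 1.34], [0.16, 2.42], [-1.27, 4.41], [0.06, 2.06], [-2.6, 2.6]. Speed limits (rad/s): [2.22, 2.22, 2.79, 2.79, 3.14, 3.14, 3.14].

## Interface

Orientations are given as a 3x3 rotation matrix whose columns are the frame's x, y, z axes.
In Python, from workcell import bot, grab_frame, camera_info, job gives the robot as it stands.
- The arm moves only by the shell command python3 -m pendant 'ROWS' [FORCE]. ROWS is a JSON object of lists of equal length, an entry for each row: "gripper": the closure, from 0 (fully open) to 1 (shut); "linear": the shift along the tool's x, y, z scaled (see below), a list of three; "delta_rot": the turn, a rotation vector about the tool's x, y, z scaled (see below), a list of three. A call has 1 to 10 rows; each row is the pose to reach, as a shift and turn from the pose commanded when the call began, along the tool's axes at that moment; what a row does not reach only later rows make up. The controller multiplies each number of a shift by 0.5 m and each number of a turn by pi/4 rad. A row lasts 1/10 s, in which the tool goes at most 50 mm and 8.59 degrees, less where a joint would pass 70% of its speed; a pose out of reach is approached as far as the arm can. A call with a number of a shift or a turn outside -1 to 1 is refused whole. A call with a gripper value outside its range is refused whole. The fingers move at their own pace and stop on an object; FORCE is the grip in N (left out, the last holds). Time passes only in rows, so rows that repeat a pose let the fingers close. It gives the time, the measured TCP pose, the force and the opening at its end, in the units of the state.
- bot.sense(): the state, without advancing time (a new reading comes with each control period).
- grab_frame(name): name is "scene" or "top" or "wrist"; returns the picture (400x640x3 uint8, blue, green, red); there is no depth.
- camera_info(name): a dict with "K" (3x3 intrinsics, pixels), "cam_to_world" (4x4, takes a point from camera to world coordinates). Camera axes: x right, y up, looking along -z (the intrinsics and any distortion apply to the point x, -y, -z); pixel columns grow to the right and rows downward; lengths in m; the calibration is good to about 2 mm. The wrist camera is an equidistant fisheye: a pixel r from the principal point sees the ray r / f radians off the axis. A picture is of the moment at which its call begins: read the wrist's pose just before it. camera_info takes no time and is no camera call; for the wrist camera it gives the pose at the moment of the call.
- job.close_job(): hands the job in, once; it reports no verdict.
The state is a dict: "clock": time; "q": joint angles; "joint_vel": joint speeds; "effort": joint torques, N m; "tool_pos": TCP position; "eef_rot": TCP orientation; "ft_force": force on the tool from outside, world axes, zero at the start; "torque": the same for the moment, N m; "grip_width": finger opening in m.
Only numpy, scipy, OpenCV 4.12 (cv2) and the standard library are available. Lean on these libraries where they do the work, as an engineer would, in place of code of your own. Each camera call takes 0.05 s, during which the arm holds its last target. There are 200 camera calls.

## Task

Close the microscope kit up for the night by pushing with the fingertips: push the slide cabinet's open drawer fully home, then push the red bolt on top of the cabinet all the way across to lock it. Also push the lens case's blue lid down until it is flat shut (before or after). Pick nothing up, leave the bottles, beaker, dish and jar where they stand, and keep the slide rack upright in the drawer and the lens upright in the case.

Things in the scene. Friction and masses are not known exactly. Their poses are not given: they have to be found in the camera images.
- slide_cabinet: Ivory bench cabinet for microscope slides, fixed to the bench, 180 (x) x 150 (y) x 73 mm high. Origin: centre of its underside; its own x points from the drawer side to its back, y to its left, z up. The cabinet's front face is at own x = -90 mm. It stands left or right of the lens case, turned up to 0.25 rad.
- drawer (a joint): How far the cabinet's only drawer is open, in m: 0 = fully home, 0.05 to 0.09 at the start. It slides out along the cabinet's own -x with about 2 N of friction and stays where it is left. Home, its front stands 12 mm proud of the cabinet's front face.
- drawer_front (a point): Centre of the outer face of the drawer's blue front panel, 35 mm above the bench. The panel is upright, 146 mm wide, 7 to 63 mm above the bench, 12 mm thick, with no handle. At home this point is at own x = -102 mm of the cabinet. This point's axes are the cabinet's.
- bolt (a joint): Travel of the lock bolt in m: 0 = open, 0.045 = fully across (locked), the end of its track; 0 to 0.008 at the start. It slides to the cabinet's own +y with about 1.5 N of friction and stays where it is left.
- bolt_knob (a point): Centre of the bolt's red knob, 24 (x) x 16 (y) x 30 mm high, on the cabinet's top in its middle (own x = 0), from 77 to 107 mm above the bench. The knob centre's own y in the cabinet is -30 mm + the bolt's travel. A flat steel tongue 8 mm thick, at the foot of the knob, runs ahead of it on its +y side towards a dark keeper; nothing stands on its -y side. The steel track under it is 4 mm thick (its top 77 mm above the bench).
- lens_case: Grey case, fixed to the bench, 160 (x) x 150 (y) x 70 mm high, open on top under its lid. Origin: centre of its underside; its own x points from its front to the hinge side at its back, z up. Turned up to 0.25 rad.
- lid (a joint): Angle of the blue lid in rad: 0 = flat shut, 0.5 to 0.95 at the start (free edge raised). The hinge is stiff: the lid stays where it is left and needs about 2 to 3 N at its free edge to move.
- lid_hinge (a point): Middle of the lid's hinge line, which lies along the case's own y at own x = +80 mm, 70.5 mm above the bench. The lid is a plain plate 160 mm from the hinge to its free edge, 150 mm wide and 8 mm thick, with no handle; its upper face is level at 78.5 mm above the bench when shut.
- lid_edge (a point): Middle of the lid's free edge, on its upper (outer) face, 160 mm from the hinge.
- rack_center (a point): Centre of the loose orange slide rack in the drawer, 60 x 85 x 26 mm, 90 g; it rides along with the drawer.
- objective_center (a point): Centre of the loose steel microscope lens standing in the lens case, 30 mm across, 44 mm tall; it stays clear of the closed lid.
- bottle_orange_mid (a point): Half-way up a glass bottle with an orange cap, 68 mm across, 150 mm tall. Bystander.
- bottle_yellow_mid (a point): Half-way up a glass bottle with a yellow cap, 72 mm across, 160 mm tall. Bystander.
- beaker_mid (a point): Half-way up a glass beaker, 68 mm across, 90 mm tall. Bystander.
- dish_mid (a point): Centre of a clear shut culture dish, 70 mm across, 15 mm tall. Bystander.
- jar_mid (a point): Half-way up a small amber specimen jar with a white lid, 42 mm across, 50 mm tall, between the cabinet and the case, nearer the robot. Bystander.

How it is judged:
On the way, in this order (a step that is already met when the one before it is completed fails the run):
1. the drawer is pushed fully home, before the bolt is across (value of joint drawer below 0.004 m), for 0.1 s.
2. the bolt is pushed across with the drawer home (value of joint drawer below 0.004 m and value of joint bolt above 0.041 m), for 0.1 s.
At the end, for the whole second after the job is handed in: The drawer is home within 4 mm, the bolt is across to within 4 mm of its end stop, the lid is shut within 0.05 rad; the rack stands upright in the drawer and the lens upright in the case (within 0.2 rad), and every bystander is upright within 30 mm of its start (all of step 2 and value of joint lid below 0.05 rad and angle between each of rack_center, objective_center, bottle_orange_mid, bottle_yellow_mid, beaker_mid, dish_mid, jar_mid's own z axis and vertical below 0.2 rad and x of rack_center in the frame of drawer_front between 0.02 and 0.17 m and x of objective_center in the frame of lens_case between -0.08 and 0.08 m and y of objective_center in the frame of lens_case between -0.075 and 0.075 m and distance of each of bottle_orange_mid, bottle_yellow_mid, beaker_mid, dish_mid, jar_mid from where it was at the start of the episode below 0.03 m); the robot touches nothing.
It fails at once if a bystander is picked up, shoved more than 30 mm or tipped over (distance of any of bottle_orange_mid, bottle_yellow_mid, beaker_mid, dish_mid, jar_mid from where it was at the start of the episode above 0.03 m or angle between any of bottle_orange_mid, bottle_yellow_mid, beaker_mid, dish_mid, jar_mid's own z axis and vertical above 0.5 rad).
It fails at once if the slide rack is lifted or tipped (height (world z) of rack_center above 0.045 m or angle between rack_center's own z axis and vertical above 0.5 rad).
It fails at once if the lens is lifted or knocked over (height (world z) of objective_center above 0.05 m or angle between objective_center's own z axis and vertical above 0.7 rad).
It also fails if it takes over 64 s, if anything falls off the work surface, if the arm or the gripper's body presses on something with over 40 N, if the wrist force passes 120 N, or if a joint passes its speed limit or range.

## Working session

There is one attempt and no reset: what is moved stays moved. The work goes in short steps, Python scripts to look and compute and a shell command to move; the robot and the scene stay as the last step left them, time stands still between calls to the robot, and variables do not carry over. Pictures are saved under pics/ and viewed, about 8 in all and at most 12, crops included, and the job is handed in when it is done.

```bash
mkdir -p pics; python3 - <<'E'
from workcell import bot, grab_frame, camera_info
import cv2, numpy as np
for n in("top","scene"):
    cv2.imwrite(f"pics/{n}0.png",grab_frame(n)); c=camera_info(n); print(n,np.round(c["K"],1).tolist(),np.round(c["cam_to_world"],3).tolist(),[k for k in c])
s=bot.sense(); print(s["clock"],s["tool_pos"],np.round(s["eef_rot"],3).tolist(),s["grip_width"])
E
```

```text
top [[365.4, 0.0, 320.0], [0.0, 365.4, 197.8], [0.0, 0.0, 1.0]] [[0.016, 0.991, -0.133, 0.471], [-1.0, 0.014, -0.019, -0.003], [-0.017, 0.134, 0.991, 1.068], [0.0, 0.0, 0.0, 1.0]] ['K', 'cam_to_world']
scene [[390.2, 0.0, 319.4], [0.0, 390.2, 196.4], [0.0, 0.0, 1.0]] [[0.312, -0.666, 0.678, 1.327], [0.95, 0.216, -0.225, -0.253], [0.003, 0.714, 0.7, 0.868], [0.0, 0.0, 0.0, 1.0]] ['K', 'cam_to_world']
0.1 [0.27888714 0.55895141 0.22184801] [[-0.895, 0.446, -0.0], [0.446, 0.895, -0.001], [-0.0, -0.001, -1.0]] 0.08713101930068227
```

View pics/top0.png

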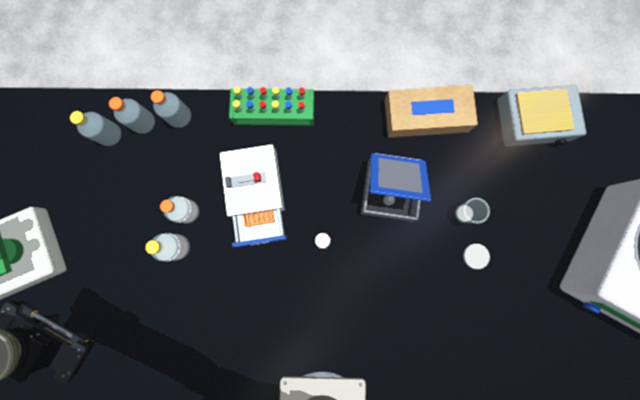

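View pics/scene0.png

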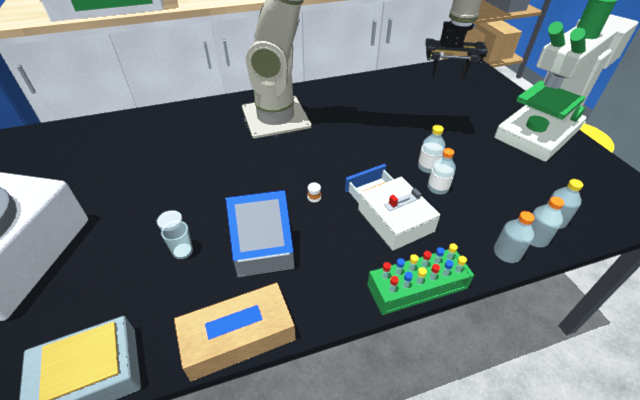

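The top view shows the cabinet at about (252,180) with its drawer open toward the robot, front edge at about row 241. The red knob is at (257,177), the case at (398,188), the jar at (322,240), and the bottles at (180,210) and (167,247). I'll enlarge the cabinet and case to read them more closely.

```bash
python3 - <<'E'
import cv2, numpy as np
a=cv2.imread("pics/top0.png")
c=[cv2.resize(a[r:r+120,x:x+80],None,fx=5,fy=5,interpolation=cv2.INTER_CUBIC) for r,x in((135,213),(135,355))]
cv2.imwrite("pics/crop.png",np.hstack(c))
E
```

```text
(no output)
```

View pics/crop.png

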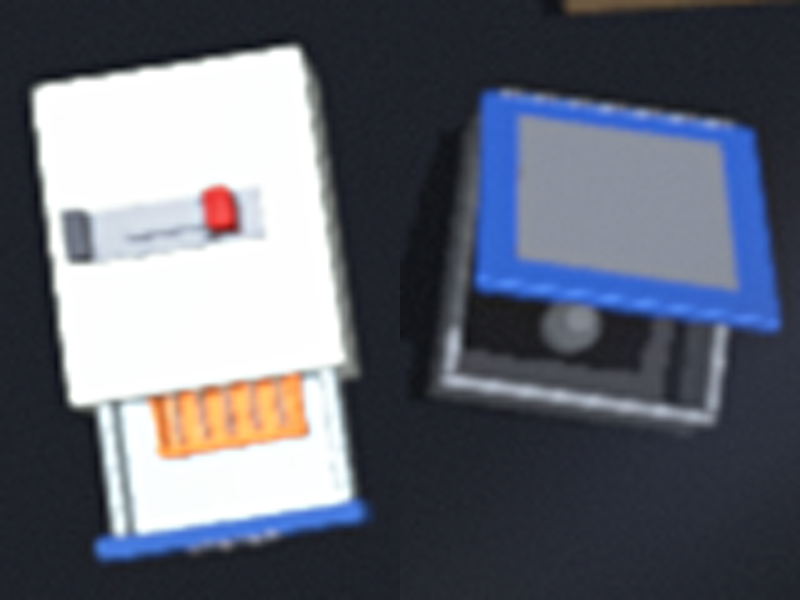

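The crop gives cabinet top corners at (33,88), (300,45), (70,408) and (345,367), and the knob top at (218,197). The drawer panel's top edge runs (97,550) to (365,512). The lid corners are (485,92), (752,128), (478,288) and (778,326), and the case front rim runs (445,382) to (715,422).

```bash
cat > h.py <<'E'
import numpy as np
from workcell import camera_info, bot
def ray(px,z,n="top"):
    c=camera_info(n);K=c["K"];T=np.array(c["cam_to_world"])
    d=T[:3,:3]@np.array([(px[0]-K[0][2])/K[0][0],-(px[1]-K[1][2])/K[1][1],-1]);o=T[:3,3]
    return o+d*(z-o[2])/d[2]
E
python3 - <<'E'
from h import *
np.set_printoptions(precision=4,suppress=True)
L=lambda p,z:ray((213+p[0]/5,135+p[1]/5),z)[:2]
R=lambda p,z:ray((355+(p[0]-400)/5,135+p[1]/5),z)[:2]
bl,br,fl,fr=[L(p,.073) for p in((33,88),(300,45),(70,408),(345,367))]
print("cab",bl,br,fl,fr,"w",np.linalg.norm(bl-br),np.linalg.norm(fl-fr),"len",np.linalg.norm(bl-fl),np.linalg.norm(br-fr))
c=(bl+br+fl+fr)/4; v=bl+br-fl-fr; th=np.arctan2(v[1],v[0]); w=bl+fl-br-fr; print("c",c,"yaw",th,np.arctan2(-w[0],w[1]))
d0,d1=L((97,550),.063),L((365,512),.063); ex=np.array([np.cos(th),np.sin(th)]);ey=np.array([-ex[1],ex[0]])
print("drawer",d0,d1,[((d-c)@ex,(d-c)@ey) for d in(d0,d1)])
k=L((220,197),.107);print("knob",k,(k-c)@ex,(k-c)@ey)
r0,r1=R((445,382),.07),R((715,422),.07);print("rim",r0,r1,np.linalg.norm(r0-r1)); w=r0-r1;tc=np.arctan2(-w[0],w[1]);print("case yaw",tc)
ex=np.array([np.cos(tc),np.sin(tc)]);m=(r0+r1)/2;print("case c",m+.08*ex,"hinge",m+.16*ex)
print("hinge corners z.0785",R((485,92),.0785),R((752,128),.0785))
for z in(.13,.16,.19,.2):
    a,b=R((478,288),z),R((778,326),z);print("edge",z,a,b,np.linalg.norm(a-b),(((a+b)/2-m)@ex-.16))
for n,p,z in(("bo",(180,210),.075),("by",(167,247),.08),("jar",(322,240),.05),("beak",(473,210),.045)):print(n,ray(p,z)[:2])
s=bot.sense();print(s["tool_pos"],s["clock"])
E
```

```text
cab [0.7287 0.3002] [0.7553 0.1508] [0.5491 0.2702] [0.5739 0.1199] w 0.1517504023331198 0.15230809758565547 len 0.18207955625763195 0.184002384254389
c [0.6517 0.2103] yaw 0.16694367162743465 0.16982218906049923
drawer [0.4722 0.2541] [0.4952 0.1077] [(np.float64(-0.16972186879478937), np.float64(0.07309680947892182)), (np.float64(-0.17132602946630796), np.float64(-0.0750908562477171))]
knob [0.661  0.1857] 0.005133785896502995 -0.025733367708725537
rim [ 0.5692 -0.1047] [ 0.5495 -0.2514] 0.14799426686307104
case yaw -0.13341895580895913
case c [ 0.6387 -0.1887] hinge [ 0.718  -0.1994]
hinge corners z.0785 [ 0.7301 -0.1259] [ 0.7115 -0.2727]
edge 0.13 [ 0.6124 -0.1156] [ 0.5948 -0.2697] 0.1550764048074691 -0.11422392440068102
edge 0.16 [ 0.6079 -0.112 ] [ 0.5908 -0.2612] 0.15011477366148465 -0.11924433808371854
edge 0.19 [ 0.6034 -0.1084] [ 0.5869 -0.2526] 0.1451531425155002 -0.12426475176675614
edge 0.2 [ 0.6018 -0.1072] [ 0.5855 -0.2498] 0.14349926546683878 -0.12593822299443536
bo [0.5651 0.4002]
by [0.4639 0.4267]
jar [0.49   0.0092]
beak [ 0.5801 -0.411 ]
[0.2789 0.559  0.2218] 0.1
```

```bash
cat >> h.py <<'E'
C=np.array([.6517,.2103]);TH=.168;EX=np.array([np.cos(TH),np.sin(TH)]);EY=np.array([-EX[1],EX[0]])
LC=np.array([.6387,-.1887]);LT=-.1334;LX=np.array([np.cos(LT),np.sin(LT)]);LY=np.array([-LX[1],LX[0]])
def go(own,z,f="cab",yaw=None):
    s=bot.sense();c,ex,ey=(C,EX,EY) if f=="cab" else (LC,LX,LY)
    R=np.array(s["eef_rot"]);p=np.array(s["tool_pos"]);t=np.r_[c+own[0]*ex+own[1]*ey,z]
    a=np.arctan2(*(ey[::-1]))-np.arctan2(R[1,1],R[0,1])
    print("now own",np.round([(p[:2]-c)@ex,(p[:2]-c)@ey,p[2]],4),"shift",np.round(R.T@(t-p)/.5,3),"rotz",round(-a/(np.pi/4),3),"F",np.round(s["ft_force"],1),"t",s["clock"],"w",round(s["grip_width"],4))
E
python3 -m pendant '{"gripper":[1,1,1,1,1,1,1,1,1,1],"linear":[[-0.614,-0.556,0],[-0.614,-0.556,0],[-0.614,-0.556,0],[-0.614,-0.556,0],[-0.614,-0.556,0],[-0.614,-0.556,0],[-0.614,-0.556,0],[-0.614,-0.556,0],[-0.614,-0.556,0],[-0.614,-0.556,0]],"delta_rot":[[0,0,-0.802],[0,0,-0.802],[0,0,-0.802],[0,0,-0.802],[0,0,-0.802],[0,0,-0.802],[0,0,-0.802],[0,0,-0.802],[0,0,-0.802],[0,0,-0.802]]}'
python3 -c "
from h import *
go((-.225,0),.04); print(np.round(bot.sense()['q'],2),np.round(bot.sense()['eef_rot'],3).tolist())"
```

```text
clock: 1.1
tool_pos: [0.4306, 0.1702, 0.2225]
eef_rot: [[-0.987, -0.161, 0.0], [-0.161, 0.987, -0.0], [0.0, -0.0, -1.0]]
ft_force: [-0.5, 0.5, -0.2]
grip_width: 0.0152
now own [-0.2247 -0.0025  0.2225] shift [0.001 0.005 0.365] rotz -0.008 F [-0.5  0.5 -0.2] t 1.1 w 0.0152
[-0.65 -0.03  0.17  1.88  0.01  1.3   1.25] [[-0.987, -0.161, 0.0], [-0.161, 0.987, -0.0], [0.0, -0.0, -1.0]]
```

```bash

python3 -m pendant '{"gripper":[1,1,1,1,1,1],"linear":[[0,0.005,0.1],[0,0.005,0.2],[0,0.005,0.3],[0,0.005,0.365],[0,0.005,0.365],[0,0.005,0.365]],"delta_rot":[[0,0,-0.008],[0,0,-0.008],[0,0,-0.008],[0,0,-0.008],[0,0,-0.008],[0,0,-0.008]]}' 
python3 -m pendant '{"gripper":[1,1,1,1,1,1,1,1,1,1],"linear":[[-0.02,0,0],[-0.04,0,0],[-0.06,0,0],[-0.08,0,0],[-0.1,0,0],[-0.12,0,0],[-0.14,0,0],[-0.16,0,0],[-0.18,0,0],[-0.2,0,0]],"delta_rot":[[0,0,0],[0,0,0],[0,0,0],[0,0,0],[0,0,0],[0,0,0],[0,0,0],[0,0,0],[0,0,0],[0,0,0]]}'
python3 -c "
from h import *
go((-.111,0),.04)"
```

```text
clock: 1.7
tool_pos: [0.4291, 0.1767, 0.0406]
eef_rot: [[-0.985, -0.174, -0.001], [-0.174, 0.985, -0.0], [0.001, -0.0, -1.0]]
ft_force: [-0.3, -0.3, 1.2]
grip_width: 0.0005
clock: 2.7
tool_pos: [0.5284, 0.1932, 0.0399]
eef_rot: [[-0.985, -0.173, -0.0], [-0.173, 0.985, -0.0], [0.0, -0.0, -1.0]]
ft_force: [-2.3, -0.4, 1.4]
grip_width: 0.0007
now own [-0.1244  0.0038  0.0399] shift [-0.027 -0.008 -0.   ] rotz 0.007 F [-2.3 -0.4  1.4] t 2.7 w 0.0007
```

Pushing at about 2.3 N, as expected. I'll go on to the stop in small steps.

```bash

python3 -m pendant '{"gripper":[1,1,1,1,1,1],"linear":[[-0.008,0,0],[-0.016,0,0],[-0.024,0,0],[-0.03,0,0],[-0.034,0,0],[-0.034,0,0]],"delta_rot":[[0,0,0],[0,0,0],[0,0,0],[0,0,0],[0,0,0],[0,0,0]]}' 
python3 -c "
from h import *
go((-.111,0),.04)"
```

```text
clock: 3.3
tool_pos: [0.5411, 0.1955, 0.0394]
eef_rot: [[-0.985, -0.173, -0.007], [-0.173, 0.985, -0.002], [0.008, -0.001, -1.0]]
ft_force: [-17.5, -4.3, 11.9]
grip_width: 0.0002
now own [-0.1115  0.0039  0.0394] shift [-0.001 -0.008 -0.001] rotz 0.007 F [-17.5  -4.3  11.9] t 3.3 w 0.0002
```

```bash

python3 -m pendant '{"gripper":[1,1,1,1,1,1,1],"linear":[[0.04,0,0],[0.08,0,0],[0.08,0,-0.1],[0.08,0,-0.2],[0.08,0,-0.24],[0.08,0,-0.24],[0.08,0,-0.24]],"delta_rot":[[0,0,0],[0,0,0],[0,0,0],[0,0,0],[0,0,0],[0,0,0],[0,0,0]]}' 
python3 -c "
from h import *
import cv2
from workcell import grab_frame
go((0.003,-.085),.16)
cv2.imwrite('pics/top1.png',cv2.resize(grab_frame('top')[135:255,213:293],None,fx=5,fy=5,interpolation=2))"
```

```text
clock: 4.0
tool_pos: [0.5053, 0.1894, 0.1601]
eef_rot: [[-0.985, -0.173, 0.001], [-0.173, 0.985, 0.001], [-0.001, 0.001, -1.0]]
ft_force: [0.2, -0.6, 0.6]
grip_width: 0.0004
now own [-0.1478  0.0039  0.1601] shift [-0.301 -0.179  0.001] rotz 0.007 F [ 0.2 -0.6  0.6] t 4.0 w 0.0004
```

View pics/top1.png

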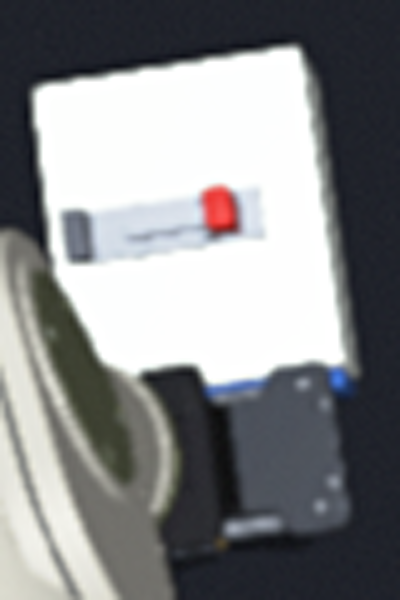

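The blue panel now sits against the cabinet front at about (240,385), so the drawer is home. The knob has not moved, at (220,207). Next is the bolt.

```bash

python3 -m pendant '{"gripper":[1,1,1,1,1,1,1,1],"linear":[[-0.08,-0.045,0],[-0.16,-0.09,0],[-0.24,-0.135,0],[-0.3,-0.179,0],[-0.3,-0.179,0],[-0.3,-0.179,0.07],[-0.3,-0.179,0.142],[-0.3,-0.179,0.142]],"delta_rot":[[0,0,0],[0,0,0],[0,0,0],[0,0,0],[0,0,0],[0,0,0],[0,0,0],[0,0,0]]}' 
python3 -c "
from h import *
go((0.003,-.053),.09)"
```

```text
clock: 4.85
tool_pos: [0.6639, 0.1267, 0.0823]
eef_rot: [[-0.985, -0.173, -0.011], [-0.173, 0.985, -0.002], [0.011, -0.001, -1.0]]
ft_force: [-1.2, 0.6, -0.3]
grip_width: 0.0006
now own [-0.0019 -0.0845  0.0823] shift [-0.01   0.063 -0.016] rotz 0.008 F [-1.2  0.6 -0.3] t 4.85 w 0.0006
```

```bash

python3 -m pendant '{"gripper":[1,1,1,1,1,1,1,1,1,1],"linear":[[-0.008,0,-0.014],[-0.008,0.01,-0.014],[-0.008,0.02,-0.014],[-0.008,0.032,-0.014],[-0.008,0.044,-0.014],[-0.008,0.058,-0.014],[-0.008,0.074,-0.014],[-0.008,0.09,-0.014],[-0.008,0.106,-0.014],[-0.008,0.12,-0.014]],"delta_rot":[[0,0,0],[0,0,0],[0,0,0],[0,0,0],[0,0,0],[0,0,0],[0,0,0],[0,0,0],[0,0,0],[0,0,0]]}' 
python3 -c "
from h import *
go((0.003,-.008),.09)"
```

```text
clock: 5.85
tool_pos: [0.6617, 0.1871, 0.096]
eef_rot: [[-0.985, -0.172, -0.0], [-0.172, 0.985, -0.0], [0.0, -0.0, -1.0]]
ft_force: [0.1, -2.2, 0.6]
grip_width: 0.0006
now own [ 0.006  -0.0245  0.096 ] shift [0.006 0.033 0.012] rotz 0.007 F [ 0.1 -2.2  0.6] t 5.85 w 0.0006
```

```bash

python3 -m pendant '{"gripper":[1,1,1,1,1,1],"linear":[[0,0.01,0.006],[0,0.02,0.008],[0,0.028,0.008],[0,0.034,0.008],[0,0.04,0.008],[0,0.042,0.008]],"delta_rot":[[0,0,0],[0,0,0],[0,0,0],[0,0,0],[0,0,0],[0,0,0]]}' 
python3 -c "
from h import *
go((0.003,-.008),.09)"
```

```text
clock: 6.45
tool_pos: [0.658, 0.2077, 0.0919]
eef_rot: [[-0.985, -0.173, -0.0], [-0.173, 0.985, 0.0], [0.0, 0.0, -1.0]]
ft_force: [-0.5, -1.1, -0.3]
grip_width: 0.0004
now own [ 0.0058 -0.0036  0.0919] shift [ 0.006 -0.009  0.004] rotz 0.007 F [-0.5 -1.1 -0.3] t 6.45 w 0.0004
```

Not at the stop yet. The force is still friction only, so I'll continue in 2 mm steps.

```bash

python3 -m pendant '{"gripper":[1,1,1,1],"linear":[[0,0.004,0],[0,0.008,0],[0,0.012,0],[0,0.014,0]],"delta_rot":[[0,0,0],[0,0,0],[0,0,0],[0,0,0]]}' 
python3 -c "
from h import *
go((0.003,-.008),.09)"
```

```text
clock: 6.85
tool_pos: [0.6579, 0.2085, 0.092]
eef_rot: [[-0.986, -0.168, 0.0], [-0.168, 0.986, -0.007], [0.001, -0.006, -1.0]]
ft_force: [0.5, -15.9, 1.2]
grip_width: 0.0006
now own [ 0.0058 -0.0028  0.092 ] shift [ 0.006 -0.01   0.004] rotz 0.001 F [  0.5 -15.9   1.2] t 6.85 w 0.0006
```

```bash

python3 -m pendant '{"gripper":[1,1,1,1,1,1,1],"linear":[[0,-0.03,0],[0,-0.06,0],[0,-0.06,-0.1],[0,-0.06,-0.2],[0,-0.06,-0.32],[0,-0.06,-0.32],[0,-0.06,-0.32]],"delta_rot":[[0,0,0],[0,0,0],[0,0,0],[0,0,0],[0,0,0],[0,0,0],[0,0,0]]}' 
python3 -c "
from h import *
go((-0.02,0),.25,'case')"
```

```text
clock: 7.55
tool_pos: [0.6633, 0.1846, 0.2548]
eef_rot: [[-0.985, -0.172, 0.004], [-0.172, 0.985, 0.002], [-0.005, 0.001, -1.0]]
ft_force: [-0.5, 0.4, -1.0]
grip_width: 0.0006
now own [-0.0253  0.3733  0.2548] shift [ 0.215 -0.715  0.008] rotz 0.39 F [-0.5  0.4 -1. ] t 7.55 w 0.0006
```

```bash

python3 -m pendant '{"gripper":[1,1,1,1,1,1,1,1,1,1],"linear":[[0.215,-0.715,0],[0.215,-0.715,0],[0.215,-0.715,0],[0.215,-0.715,0],[0.215,-0.715,0],[0.215,-0.715,0],[0.215,-0.715,0],[0.215,-0.715,0],[0.215,-0.715,0],[0.215,-0.715,0]],"delta_rot":[[0,0,0.39],[0,0,0.39],[0,0,0.39],[0,0,0.39],[0,0,0.39],[0,0,0.39],[0,0,0.39],[0,0,0.39],[0,0,0.39],[0,0,0.39]]}' 
python3 -c "
from h import *
import cv2
from workcell import grab_frame
go((-.02,0),.2,'case')
cv2.imwrite('pics/scene1.png',cv2.resize(grab_frame('scene')[100:300,160:460],None,fx=2.5,fy=2.5,interpolation=2))"
```

```text
clock: 8.55
tool_pos: [0.6173, -0.1858, 0.2501]
eef_rot: [[-0.991, 0.133, -0.002], [0.133, 0.991, 0.001], [0.002, 0.001, -1.0]]
ft_force: [-0.4, 0.5, 0.1]
grip_width: 0.0007
now own [-0.0216  0.      0.2501] shift [-0.003 -0.     0.1  ] rotz -0.0 F [-0.4  0.5  0.1] t 8.55 w 0.0007
```

View pics/scene1.png

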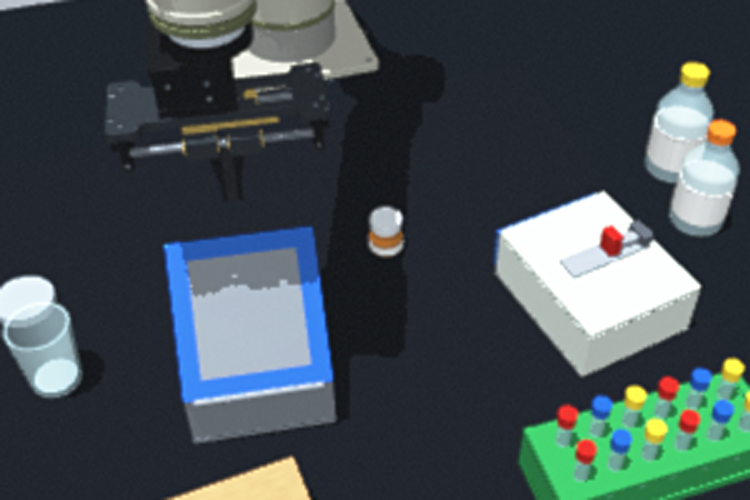

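The drawer is home and the knob at (612,240) sits next to the keeper. The bottles, jar and beaker are standing, and the fingers are above the lid. Now I'll push down.

```bash

python3 -m pendant '{"gripper":[1,1,1,1,1,1,1,1,1,1],"linear":[[0,0,0.08],[0,0,0.14],[0,0,0.16],[0,0,0.18],[0,0,0.2],[0,0,0.22],[0,0,0.24],[0,0,0.26],[0,0,0.28],[0,0,0.3]],"delta_rot":[[0,0,0],[0,0,0],[0,0,0],[0,0,0],[0,0,0],[0,0,0],[0,0,0],[0,0,0],[0,0,0],[0,0,0]]}' 
python3 -m pendant '{"gripper":[1,1,1,1,1,1],"linear":[[0,0,0.01],[0,0,0.02],[0,0,0.03],[0,0,0.036],[0,0,0.042],[0,0,0.046]],"delta_rot":[[0,0,0],[0,0,0],[0,0,0],[0,0,0],[0,0,0],[0,0,0]]}' 
python3 -c "
from h import *
go((-.02,0),.0785,'case')"
```

```text
clock: 9.6
tool_pos: [0.6178, -0.186, 0.1012]
eef_rot: [[-0.991, 0.133, -0.0], [0.133, 0.991, 0.0], [0.0, 0.0, -1.0]]
ft_force: [-0.7, 0.2, 2.7]
grip_width: 0.0003
clock: 10.2
tool_pos: [0.618, -0.1859, 0.0789]
eef_rot: [[-0.991, 0.133, 0.0], [0.133, 0.991, 0.0], [-0.0, 0.0, -1.0]]
ft_force: [-3.8, 0.2, 14.7]
grip_width: 0.0005
now own [-0.0209 -0.      0.0789] shift [-0.002  0.     0.001] rotz 0.001 F [-3.8  0.2 14.7] t 10.2 w 0.0005
```

The lid stops at z = 0.079, the shut height, with 15 N. I'll lift off, move clear and check.

```bash

python3 -m pendant '{"gripper":[1,1,1,1,1,1,1,1,1,1],"linear":[[0,0,-0.05],[0,0,-0.12],[0,0,-0.22],[0,0,-0.32],[0,0,-0.36],[0.1,0,-0.36],[0.2,0,-0.36],[0.3,0,-0.36],[0.3,0,-0.36],[0.3,0,-0.36]],"delta_rot":[[0,0,0],[0,0,0],[0,0,0],[0,0,0],[0,0,0],[0,0,0],[0,0,0],[0,0,0],[0,0,0],[0,0,0]]}' 
python3 -c "
from h import *
import cv2
from workcell import grab_frame
go((-.02,0),.2,'case')
t=cv2.resize(grab_frame('top')[140:260,140:500],None,fx=2.2,fy=2.2,interpolation=2)
s=cv2.resize(grab_frame('scene')[120:280,160:460],None,fx=2,fy=2,interpolation=2)
cv2.imwrite('pics/end.png',np.vstack([t,cv2.copyMakeBorder(s,0,0,0,t.shape[1]-s.shape[1],0)]))"
```

```text
clock: 11.2
tool_pos: [0.469, -0.1658, 0.2598]
eef_rot: [[-0.991, 0.132, 0.003], [0.132, 0.991, 0.001], [-0.002, 0.002, -1.0]]
ft_force: [0.3, -0.1, 0.3]
grip_width: 0.0007
now own [-1.713e-01  1.000e-04  2.598e-01] shift [-0.302 -0.001  0.12 ] rotz 0.001 F [ 0.3 -0.1  0.3] t 11.2 w 0.0007
```

View pics/end.png

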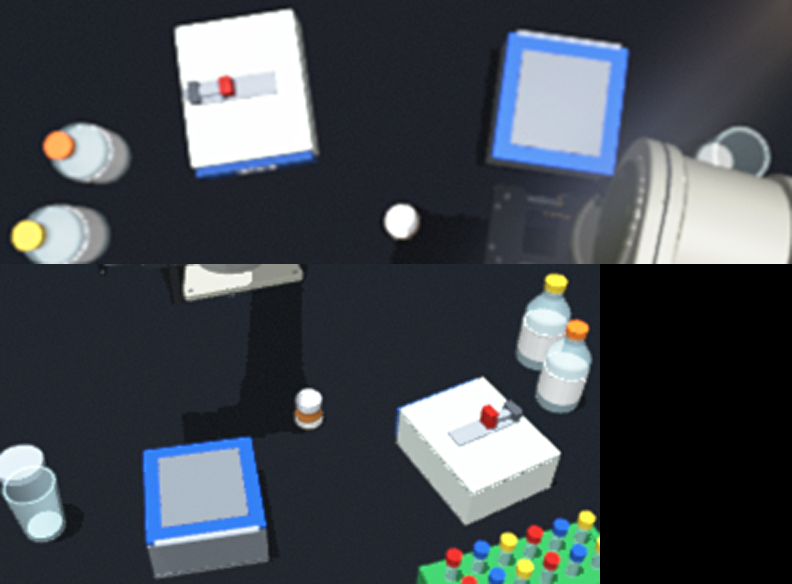

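The picture shows the lid flat, the drawer panel against the cabinet, and the knob moved toward the keeper at (227,85). I'll measure the bolt's travel from the red centroids before handing in.

```bash
python3 -c "
from h import *
import cv2
from workcell import grab_frame
for n,z in(('top',.1),('scene',.1)):
  for im in (cv2.imread(f'pics/{n}0.png'),grab_frame(n)):
    b=im.astype(int);m=(b[...,2]>120)&(b[...,1]<60)&(b[...,0]<60)
    m[:140]=0;m[230:]=0;m[:,:225]=0
    if n=='top': m[:,275:]=0
    ys,xs=np.nonzero(m);p=ray((xs.mean()+.0,ys.mean()),z,n)[:2]-C;print(n,len(xs),xs.mean(),ys.mean(),'own',p@EX,p@EY)
print(bot.sense()['ft_force'])
"
```

```text
top 11 257.8181818181818 177.8181818181818 own -0.00296031647433861 -0.025641069511233343
top 12 243.66666666666666 179.75 own -0.002313796805753993 0.012908630471629894
scene 61 392.8360655737705 200.78688524590163 own 0.006998345675949546 -0.028817216260094116
scene 60 404.1 196.23333333333332 own 0.006832991448686619 0.009928765517765214
[-0.5215306  -0.53367885  0.09402863]
```

The two cameras agree on 38.5 mm of travel. With a start of up to 8 mm and a hard stop at 16 N against about 1.5 N of friction, that fits the end of the track. The robot is clear, so I'll hand in.

```bash
python3 -c "
from workcell import job
print(job.close_job())"
```

```text
the job is handed in; nothing more can be done
None
```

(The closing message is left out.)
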